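# Slide an old wooden box between the lamp posts and photograph it

### The arm

A 6-joint arm with a two-finger parallel gripper is mounted at the origin on the work surface. World frame = base frame: x ahead of the robot, y to its left, z up, the work surface at z = 0. Lengths are in m, angles in rad, forces in N, time in s.
With the tool pointing down it reaches from about 0.275 to 0.725 m from the base axis. Payload 5.6 kg.
Tool frame: the origin (TCP) lies at the very end of the fingers, on their centre line; the grasp point (between the pads) lies 19 mm behind it; z points along the fingers, y is the line along which they close (so a half turn about z gives the same grasp; the last joint's range is limited). The gripper opens to 85 mm and grips with 20 to 120 N. Pads are 22 mm wide; open, the fingers measure 114 mm over their backs; the gripper's body (76 mm by 85 mm) begins 54 mm behind the grasp point. The pads swing forward as they close: fully open they stand 13 mm farther back than shut.
Start: joints at [-1.015, 0.255, 0.108, 0, -1.424, -0.285], TCP at [0.147, -0.53, 0.231] pointing down, gripper open.
Joint ranges: [-2.95, 2.95], [-1.21, 1.97], [-1.09, 1.5], [-2.87, 1.71], [-2.94, -0.07], [-3.05, 3.05]. Speed limits (rad/s): [2.57, 2.57, 3.14, 3.14, 3.14, 3.14].

### API

Orientations are given as a rotation vector (axis times angle).
In Python, from cell import robot, optics, ticket gives the robot as it stands. The module is installed in compiled form; this text tells all that it offers.
- The arm moves only by the tool apply_moves, never from a script. Its argument "steps" is a list of rows, each a list of 7 numbers: the turn, a rotation vector about the tool's x, y, z in rad, then the shift along the tool's x, y, z in mm, then the opening, from -1 (shut) to 1 (fully open). In form: [[rx, ry, rz, x, y, z, jaw], ...]. A call has 1 to 12 rows; each row shifts and turns the commanded pose from where the row before left it, along the tool's axes as they then stand; what a row does not reach is not made up. A row lasts 1/12 s, in which the tool goes at most 41.7 mm and 7.16 degrees, less where a joint would pass 70% of its speed; a pose out of reach is approached as far as the arm can. A call is refused whole if a number of a shift passes 41.7 or a number of a turn 0.125, either way. A call with a gripper value outside its range is refused whole. The fingers move at their own pace and stop on an object; the grip force is fixed at half the most. Time passes only in rows, so rows that do not move let the fingers close. It gives the time, the measured TCP pose, the force, the opening and the grip force at its end, in the units of the state.
- robot.sense(): the state, without advancing time (a new reading comes with each control period).
- optics.camera(name): name is "scene" or "top" or "wrist"; returns a dict with "pixels" (384x512x3 uint8, red, green, blue), "fx", "fy", "cx", "cy" (pixels), "R" (3x3) and "t" (3): a world point X has camera coordinates R X + t. Camera axes: x right, y down, z forward; pixel columns grow to the right and rows downward; lengths in m; the calibration is good to about 2 mm. A picture is of the moment at which its call begins. There is no depth.
- ticket.finish_job(): hands the job in; it is judged then, once.
The state is a dict: "clock": time; "q": joint angles; "joint_vel": joint speeds; "joint_efforts": joint torques, N m; "position": TCP position; "ee_rot": TCP orientation; "ft_force": force on the tool from outside, world axes, zero at the start; "torque": the same for the moment, N m; "grip_width": finger opening in m; "gripper_force": force on a finger pad.
Only numpy, scipy, OpenCV 4.12 (cv2) and the standard library are available. Lean on these libraries where they do the work, as an engineer would, in place of code of your own. Each camera call takes 0.05 s, during which the arm holds its last target. There are 200 camera calls.

### The job

With the fingers, and without pinching or lifting it, push the small old wooden box along the table through the narrow gap between the two short lamp posts, until it lies wholly on the blue photo board, square to it. Then press the red shutter button fully down and let it come back up. Leave all the other things on the table where they are.

Things in the scene. Friction and masses are not known exactly. Their poses are not given: they have to be found in the camera images.
- wooden_box: small old wooden box, closed and solid, 80 mm long (its x) by 60 mm wide (its y) by 42 mm high, with a paper label on top; about 0.2 kg, slides on the table top. Origin at the centre of its underside, z up. Its x starts roughly along the station's x (within 0.35 rad).
- station: photo station, bolted down. Origin on the table midway between its two lamp posts; x is the direction in which the box goes through (roughly +y, to the robot's left, within 0.25 rad), y runs from post to post. Posts: upright, round, black with a white band, 26 mm in diameter, 55 mm high, centred at y = +47 and -47 mm, so the gap is 68 mm wide.
- board_center (a point): centre of the flat blue photo board, flush with the table (no step), 80 mm beyond the posts' line along the station's x. The board is 120 mm along x by 100 mm along y; axes as the station's.
- camera: black camera on a low stand, fixed to the table, 190 mm high; origin at the middle of its foot (90 x 120 mm); its lens reaches 85 mm from there towards the board (its own -x). Keep clear of it.
- shutter_top (a point): centre of the top face of the round red shutter button, 30 mm across, facing up, 22 mm above the table when released; round black housing 46 mm across, 12 mm high, fixed to the table.
- shutter (a joint): shutter button: 0 released, 0.006 m fully down; spring, about 5 N at full depth.
- brush: flat dusting brush with a wooden handle, about 200 mm long, lying along its x, under 30 mm high; loose, to be left alone. Origin at the middle of its underside.
- brass_weight: brass weight block, 40 x 40 x 30 mm high; loose, to be left alone. Origin at the middle of its underside.
- tape_roll: roll of blue tape lying flat, 64 mm across, 20 mm high; loose, to be left alone. Origin at the middle of its underside.
- amber_bottle: brown glass bottle, 50 mm across, 100 mm high; loose, to be left alone. Origin at the middle of its underside.
- white_jar: white jar, 68 mm across, 75 mm high; loose, to be left alone. Origin at the middle of its underside.
- dish: white ceramic dish, 90 mm across, 30 mm high; loose, to be left alone. Origin at the middle of its underside.
- spatula: steel spatula with a wooden handle, about 280 mm long, lying along its x, under 30 mm high; loose, to be left alone. Origin at the middle of its underside.
There are look-alikes about, which are no part of the job. What is shaped like the wooden_box but purple is not meant. There is more than one size of the part that bears shutter_top; the job needs the smaller.

How it is judged:
By the outcome, as a careful person would: the job done as asked, in the order asked, and still so for the second after the job is handed in, with the robot touching nothing.
It also fails if it takes over 72 s, if anything falls off the work surface, if the arm or the gripper's body presses on something with over 40 N, if the wrist force passes 120 N, or if a joint passes its speed limit or range.

## Working session

There is one attempt and no reset: what is moved stays moved. The work goes in short steps, Python scripts to look and compute and a tool call to move; the robot and the scene stay as the last step left them, time stands still between calls to the robot, and variables do not carry over. Pictures are saved under pics/ and viewed, at most 10 in all, crops included, and the job is handed in when it is done.

Besides the shell and the picture viewer there is one more tool, called as name(argument=value, ...) on one line, values as JSON. apply_moves: Moves the arm, as the interface text tells. Its arguments: {"type":"object","properties":{"steps":{"type":"array"}},"required":["steps"]}

```bash
mkdir -p pics
cat > h.py <<'E'
import numpy as np, cv2
from cell import robot, optics, ticket
def cam(n):
    c=optics.camera(n); c['R']=np.array(c['R']);c['t']=np.array(c['t']); return c
def save(c,name,crop=None,s=1):
    im=cv2.cvtColor(c['pixels'],cv2.COLOR_RGB2BGR)
    if crop: x0,y0,x1,y1=crop; im=im[y0:y1,x0:x1]
    cv2.imwrite('pics/'+name,cv2.resize(im,None,fx=s,fy=s,interpolation=cv2.INTER_CUBIC))
def ray(c,uv,z=0):
    uv=np.atleast_2d(uv).astype(float)
    d=np.c_[(uv[:,0]-c['cx'])/c['fx'],(uv[:,1]-c['cy'])/c['fy'],np.ones(len(uv))]@c['R']
    o=-c['R'].T@c['t']
    return o+d*((z-o[2])/d[:,2])[:,None]
E
python3 - <<'E'
from h import *
import pickle
s=robot.sense();print(s)
t=cam('top');save(t,'top.png',s=1.5);c=cam('scene');save(c,'scene.png',s=1.5)
pickle.dump((t,c),open('imgs.pkl','wb'))
for k in(t,c):print(k['fx'],k['cx'],k['cy'],-k['R'].T@k['t'],k['R'].round(3).tolist())
E
```

```text
{'clock': 0.0, 'q': array([-1.01542789e+00,  2.55780389e-01,  1.06970645e-01, -4.80411778e-04,
       -1.42390739e+00, -2.84649378e-01]), 'joint_vel': array([ 0.00015147, -0.00011658, -0.00022554,  0.0012164 , -0.00107744,
        0.0002689 ]), 'joint_efforts': array([ 1.25165975e-04, -3.86627162e+01,  2.37941355e+01,  5.36497235e+00,
       -6.14037664e-03, -3.85301723e-05]), 'position': array([ 0.1470273 , -0.52945382,  0.23036391]), 'ee_rot': array([ 4.23789639e-01, -3.11252346e+00, -3.05898095e-03]), 'ft_force': array([-0.20946016, -0.37462078,  0.38065709]), 'torque': array([ 0.01314394, -0.05408015,  0.03270887]), 'gripper_force': 0.0, 'grip_width': 0.085519784947781}
486.49826832561223 255.42520701010068 187.98792986377128 [ 0.43585151 -0.00448802  1.28471252] [[0.016, -1.0, -0.004], [-0.998, -0.016, -0.058], [0.058, 0.005, -0.998]]
406.5469363156735 259.20059661294897 195.85030651611027 [1.38029011 0.225877   0.99275946] [[-0.275, 0.961, 0.011], [0.703, 0.209, -0.68], [-0.656, -0.18, -0.733]]
```

View pics/top.png

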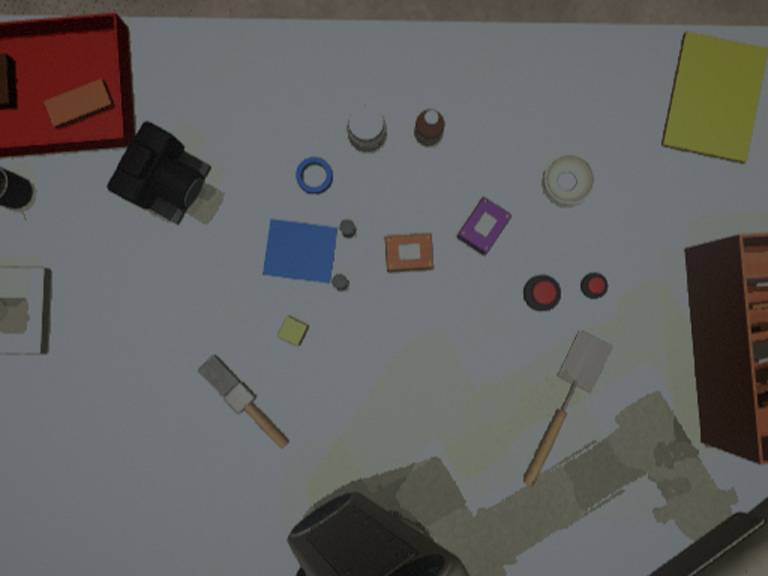

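View pics/scene.png

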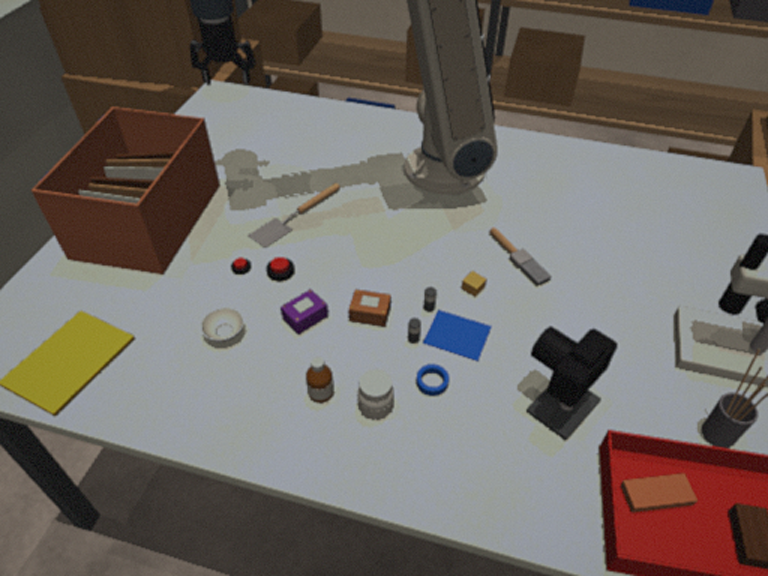

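The top picture (1.5×) shows the brown box at (409,252), with its purple look-alike at (484,225). The blue board is at (300,250) and the posts at (348,228) and (340,283). There are two red buttons: the larger at (542,292) and the smaller at (595,285), which is the one meant. I'll measure and take an enlarged crop to confirm.

Run:
```python
from h import *
import pickle
t,c=pickle.load(open('imgs.pkl','rb'))
save(t,'crop.png',(170,110,430,240),3)
h=cv2.cvtColor(t['pixels'],cv2.COLOR_RGB2HSV)
def masks(lo,hi,roi):
    m=cv2.inRange(h,np.array(lo),np.array(hi)); k=np.zeros_like(m);x0,y0,x1,y1=roi;k[y0:y1,x0:x1]=m[y0:y1,x0:x1]
    cs=cv2.findContours(k,cv2.RETR_EXTERNAL,cv2.CHAIN_APPROX_NONE)[0]
    return sorted(cs,key=cv2.contourArea)[::-1]
def rect(n,lo,hi,roi,z):
    cs=masks(lo,hi,roi)
    if not cs: print(n,'none');return
    p=ray(t,cs[0].reshape(-1,2),z)[:,:2]
    (cx,cy),(a,b),th=cv2.minAreaRect((p*1000).astype(np.float32))
    print(n,'c',round(cx,1),round(cy,1),'sz',round(a,1),round(b,1),'ang',round(th,1))
rect('box',(3,90,60),(20,255,255),(240,145,300,190),.042)
rect('purple',(130,80,30),(165,255,255),(295,120,350,175),.042)
rect('board',(100,120,60),(120,255,255),(160,135,240,195),0)
rect('tape',(100,100,40),(125,255,255),(185,100,230,132),.02)
for n,r,z in(('btnS',(380,170,415,210),.022),('btnL',(345,170,380,215),.022)):
    rect(n,(0,120,70),(8,255,255),r,z)
for n,r in(('post1',(222,140,242,162)),('post2',(217,178,238,198))):
    rect(n,(0,0,0),(180,255,110),r,.055)
    rect(n+'z0',(0,0,0),(180,255,110),r,.0)
rect('weight',(18,90,60),(35,255,255),(180,205,212,236),.03)
rect('camera',(0,0,0),(180,255,60),(68,76,145,152),.15)
print(t['pixels'][150:155,228:236].sum(2))
```

```text
box c 560.3 -41.0 sz 58.9 78.2 ang 4.5
purple c 609.0 -169.4 sz 57.7 79.0 ang 57.0
board c 563.8 150.7 sz 118.4 97.8 ang 83.4
tape c 695.2 128.1 sz 61.1 60.5 ang 0.9
btnS c 509.7 -365.9 sz 26.0 26.1 ang 0.9
btnL c 495.2 -276.4 sz 38.3 38.8 ang 45.6
post1 c 597.7 63.9 sz 35.8 28.0 ang 1.1
post1z0 c 605.0 67.0 sz 37.4 29.2 ang 1.1
post2 c 505.8 76.1 sz 30.5 30.4 ang 1.1
post2z0 c 509.0 79.7 sz 31.9 31.8 ang 1.1
weight c 423.2 156.7 sz 38.1 37.8 ang 64.6
camera c 676.7 371.4 sz 176.0 124.4 ang 61.8
[[188 194 199 199 200 198 190 194]
 [195 200 200 200 205 196 198 195]
 [199 196 200 201 208 205 201 176]
 [205 201 201 196 202 200 203 164]
 [193 199 202 206 207 200 196 180]]
```

View pics/crop.png

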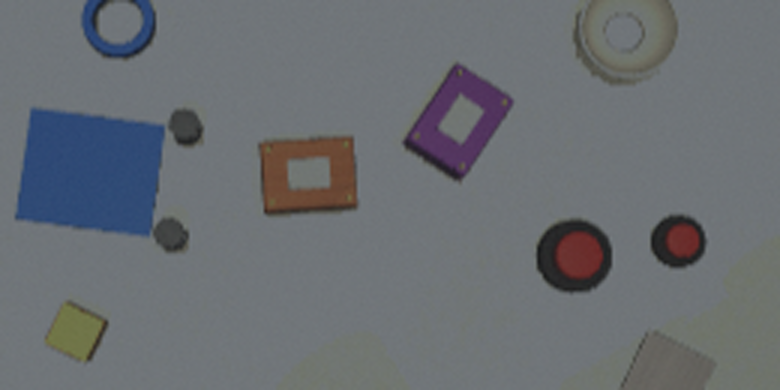

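The crop confirms it: the brown box with the label at (309,175) is the one meant, and the purple one at (460,120) isn't. The smaller button is at (683,240), the larger decoy at (575,255). In the station frame the box sits about (-111, -19) mm, yawed +11°. My plan is to push it sideways from its -y side with two fingers, which squares and centres it, and then push it through from behind. First I'll turn the tool to the station axes and hover.

apply_moves(steps=[[0,0,0.0965,0,0,0,0],[0,0,0.0965,0,0,0,0],[0,0,0.0965,0,0,0,0],[0,0,0.0965,0,0,0,0],[0,0,0,-20,32,0,0],[0,0,0,-23,32,0,0],[0,0,0,-23,32,0,0],[0,0,0,-23,32,0,0],[0,0,0,-23,32,0,0],[0,0,0,-23,32,0,0],[0,0,0,-23,32,0,0],[0,0,0,-23,32,0,0]])

```text
clock: 1.1
position: [0.3571, -0.2946, 0.2311]
ee_rot: [-0.181, -3.136, -0.001]
ft_force: [0.8, -0.7, -0.0]
grip_width: 0.0429
gripper_force: 0.0
```

apply_moves(steps=[[0,0,0,-23,32,0,0],[0,0,0,-23,32,0,0],[0,0,0,-23,32,0,0],[0,0,0,-23,32,0,0],[0,0,0,-23,32,0,0],[0,0,0,-23,32,0,0],[0,0,0,-23,32,0,0],[0,0,0,-23,32,0,0],[0,0,0,-23,30,0,0],[0,0,0,0,0,0,0],[0,0,0,0,0,0,0],[0,0,0,0,0,0,0]])

```text
clock: 2.1
position: [0.5946, -0.0361, 0.2307]
ee_rot: [-0.18, -3.135, 0.001]
ft_force: [0.5, -0.4, 1.0]
grip_width: 0.0428
gripper_force: 0.0
```

```bash
cat >> h.py <<'E'
from scipy.spatial.transform import Rotation as Ro
B=np.array([.5638,.1507]);TH=np.radians(83.4)
X=np.array([np.cos(TH),np.sin(TH)]);Y=np.array([-X[1],X[0]]);O=B-.08*X
def st(p): d=np.atleast_2d(p)[:,:2]-O; return np.c_[d@X,d@Y]*1000
def where():
    s=robot.sense();R=Ro.from_rotvec(s['ee_rot']).as_matrix()
    print('t',round(s['clock'],2),'st',st(s['position']).round(1),'z',round(s['position'][2]*1e3,1),'ty az',np.degrees(np.arctan2(R[1,1],R[0,1])).round(2),'tilt',R[:2,2].round(4),'F',s['ft_force'].round(1),'w',round(s['grip_width']*1e3,1),'q6',s['q'][5].round(2))
E
python3 - <<'E'
from h import *
where();w=cam('wrist');save(w,'w1.png',s=1.5)
print(-w['R'].T@w['t'],w['fx'])
E
```

```text
t 2.1 st [[-102.1  -52. ]] z 230.7 ty az 83.42 tilt [-0.0013 -0.0003] F [ 0.5 -0.4  1. ] w 42.8 q6 -1.89
[ 0.5246999  -0.02782473  0.37360111] 299.2461234067632
```

View pics/w1.png

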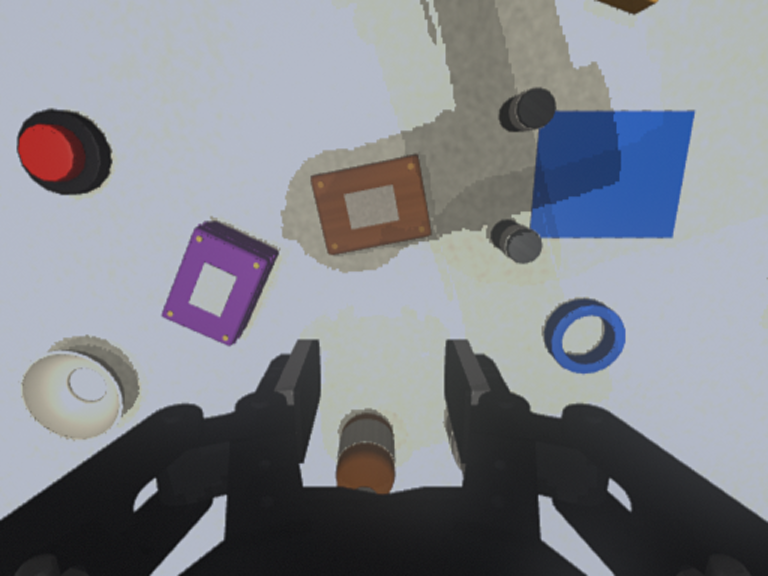

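The wrist picture (1.5×) shows the brown box at (371,205), the posts' tops at (535,108) and (523,243), the board around (615,175), the purple box at (220,283), the tape at (585,337) and the bottle top at (365,465). I'll refine the positions from this view.

```bash
cat >> h.py <<'E'
def blob(c,lo,hi,roi):
    h=cv2.cvtColor(c['pixels'],cv2.COLOR_RGB2HSV);m=cv2.inRange(h,np.array(lo),np.array(hi));k=np.zeros_like(m);x0,y0,x1,y1=roi;k[y0:y1,x0:x1]=m[y0:y1,x0:x1]
    return max(cv2.findContours(k,cv2.RETR_EXTERNAL,cv2.CHAIN_APPROX_NONE)[0],key=cv2.contourArea)
def rectw(n,c,lo,hi,roi,z):
    p=st(ray(c,blob(c,lo,hi,roi).reshape(-1,2),z))
    r=cv2.minAreaRect(p.astype(np.float32));print(n,'st c',np.round(r[0],1),'sz',np.round(r[1],1),'ang',round(r[2],2));return r
E
python3 - <<'E'
from h import *
w=cam('wrist');np.save('w1.npy',w['pixels'])
r=rectw('board',w,(100,100,40),(125,255,255),(330,60,470,165),0)
p=st(ray(w,cv2.boxPoints(cv2.minAreaRect(blob(w,(100,100,40),(125,255,255),(330,60,470,165)))),0));print(p.round(1))
rectw('box',w,(2,70,40),(20,255,255),(195,95,295,180),.042)
rectw('purple',w,(130,60,30),(165,255,255),(100,140,195,235),.042)
# posts tops: mark dark circles
g=cv2.cvtColor(w['pixels'],cv2.COLOR_RGB2GRAY)
for n,(x0,y0,x1,y1) in(('p-hi',(325,52,380,95)),('p-lo',(320,140,370,182))):
    s=cv2.resize(g[y0:y1,x0:x1],None,fx=4,fy=4,interpolation=cv2.INTER_CUBIC)
    cc=cv2.HoughCircles(s,cv2.HOUGH_GRADIENT,1,40,param1=80,param2=12,minRadius=42,maxRadius=62)
    if cc is None: print('none');continue
    for c in cc[0][:2]: u=(c[:2]+.5)/4-.5+[x0,y0];print(n,u.round(1),(c[2]/4).round(1),'st',st(ray(w,u,.055)).round(1))
for n,uv,z in(('bottle top',(365/1.5,465/1.5),.1),('tape',(585/1.5,337/1.5),.02)):print(n,ray(w,uv,z).round(3),st(ray(w,uv,z)).round(0))
E
```

```text
board st c [82.5  1.1] sz [120.3  99.7] ang 0.03
[[ 14.8  50.9]
 [141.7  51. ]
 [160.6 -48.7]
 [ 23.9 -48.7]]
box st c [-109.1  -18.1] sz [78.6 58.9] ang 11.37
purple st c [-227.6  -77.6] sz [88.6 62. ] ang 63.7
p-hi [358.2  72.5] 13.9 st [[ 1.7 47.6]]
p-hi [343.   76.5] 11.1 st [[-13.2  43.8]]
p-lo [349.  163.2] 12.0 st [[  0.5 -44.6]]
p-lo [338.2 156.8] 11.1 st [[-11.7 -37.5]]
bottle top [[ 0.737 -0.065  0.1  ]] [[-114. -196.]]
tape [[0.693 0.127 0.02 ]] [[  71. -131.]]
```

apply_moves(steps=[[0,0,0,-33,-7,0,0],[0,0,0,0,0,0,0],[0,0,0,0,0,38,0],[0,0,0,0,0,38,0],[0,0,0,0,0,38,0],[0,0,0,0,0,38,0],[0,0,0,0,0,38,0],[0,0,0,0,0,14,0],[0,0,0,0,0,12,0],[0,0,0,0,0,0,0],[0,0,0,0,0,0,0]])

```text
clock: 3.12
position: [0.6265, -0.0478, 0.0156]
ee_rot: [-0.182, -3.136, 0.001]
ft_force: [-0.3, 0.0, 1.6]
grip_width: 0.0428
gripper_force: 0.0
```

Run:
```python
from h import *
where()
```

```text
t 3.12 st [[-110.   -85.1]] z 15.6 ty az 83.35 tilt [-0.0002 -0.0003] F [-0.3  0.   1.6] w 42.8 q6 -1.86
```

apply_moves(steps=[[0,0,0,7,0,0,0],[0,0,0,5,0,0,0],[0,0,0,4,0,0,0],[0,0,0,4,0,0,0],[0,0,0,4,0,0,0],[0,0,0,4,0,0,0],[0,0,0,3,0,0,0],[0,0,0,3,0,0,0],[0,0,0,2,0,0,0],[0,0,0,2,0,0,0],[0,0,0,0,0,0,0]])

```text
clock: 4.03
position: [0.5888, -0.0424, 0.0153]
ee_rot: [-0.181, -3.136, -0.0]
ft_force: [0.6, -1.0, 1.3]
grip_width: 0.0428
gripper_force: 0.4
```

Run:
```python
from h import *
where();w=cam('wrist');save(w,'w2.png',s=1.5)
try: rectw('box',w,(2,70,40),(20,255,255),(150,50,400,320),.042)
except Exception as e: print(e)
t=cam('top');rectw('box top',t,(3,90,60),(20,255,255),(235,145,300,190),.042)
```

```text
t 4.03 st [[-109.  -47.]] z 15.3 ty az 83.4 tilt [-0.0002  0.0001] F [ 0.6 -1.   1.3] w 42.8 q6 -1.88
box st c [-104.4   -4.2] sz [78.  58.7] ang 0.04
box top st c [-105.8   -1.3] sz [76.9 52. ] ang 0.24
```

View pics/w2.png

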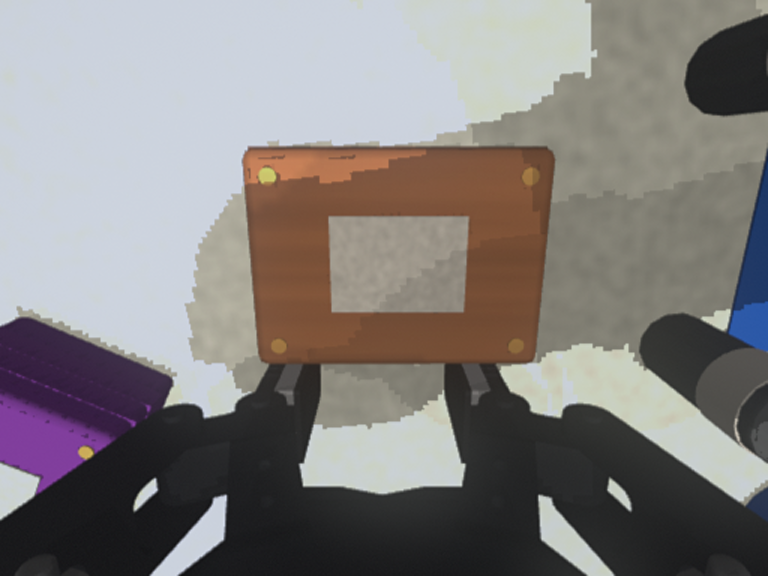

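The picture shows the box square to the fingers (edges level, top corners at about (248,150) and (550,150)), with both fingers on its face. It still sits about 5.5 mm short of the centre line. I'll finish the push, back off, rise and look again.

apply_moves(steps=[[0,0,0,2.5,0,0,0],[0,0,0,2,0,0,0],[0,0,0,1,0,0,0],[0,0,0,0,0,0,0],[0,0,0,-8,0,0,0],[0,0,0,-10,0,0,0],[0,0,0,0,0,-38,0],[0,0,0,0,0,-38,0],[0,0,0,0,0,-38,0],[0,0,0,0,0,-38,0],[0,0,0,0,20,0,0],[0,0,0,0,0,0,0]])

```text
clock: 5.13
position: [0.6059, -0.0222, 0.1705]
ee_rot: [0.179, 3.13, 0.003]
ft_force: [0.1, 0.3, -2.1]
grip_width: 0.0424
gripper_force: 0.0
```

```bash
cat > look.py <<'E'
from h import *
where();w=cam('wrist')
import sys
rectw('box',w,(2,70,40),(20,255,255),(100,20,330,235),.042)
c=blob(w,(100,100,40),(125,255,255),(250,20,512,260))
print('area',cv2.contourArea(c)); p=st(ray(w,c.reshape(-1,2),0))
r=cv2.minAreaRect(p.astype(np.float32));print('board',np.round(r[0],1),np.round(r[1],1),r[2])
save(w,sys.argv[1],s=1.5)
E
python3 look.py w3.png
```

```text
t 5.13 st [[-86.9 -61.7]] z 170.5 ty az 83.45 tilt [0.0061 0.0016] F [ 0.1  0.3 -2.1] w 42.4 q6 -1.91
box st c [-104.     0.8] sz [78.6 57.8] ang 0.06
area 11766.0
board [82.4  1.9] [120.5  98.9] 0.1198415756225586
```

View pics/w3.png

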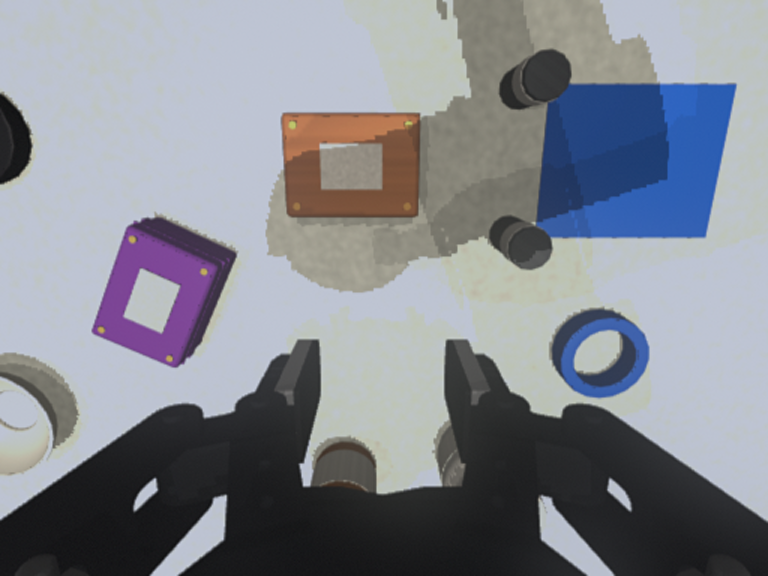

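The picture shows the box level and square at (351,165), with the posts' tops at (548,75) and (527,243) and the board square. The box is within about 1 mm of the centre line and 0.1° in yaw. Next I'll turn the tool 90° and go behind the box.

apply_moves(steps=[[0,0,-0.12,0,0,0,-0.5],[0,0,-0.12,0,0,0,-0.5],[0,0,-0.12,0,0,0,-0.5],[0,0,-0.12,0,0,0,-0.5],[0,0,-0.12,0,0,0,-0.5],[0,0,-0.12,0,0,0,-0.5],[0,0,-0.12,0,0,0,-0.5],[0,0,-0.12,0,0,0,-0.5],[0,0,-0.12,0,0,0,-0.5],[0,0,-0.12,0,0,0,-0.5],[0,0,-0.12,0,0,0,-0.5],[0,0,-0.12,0,0,0,-0.5]])

```text
clock: 6.18
position: [0.6034, -0.0247, 0.1662]
ee_rot: [1.938, -2.47, -0.002]
ft_force: [-0.4, 0.3, -0.2]
grip_width: 0.0214
gripper_force: 0.0
```

apply_moves(steps=[[0,0,-0.12,0,0,0,-0.5],[0,0,-0.011,0,0,0,-0.5],[0,0,0,29,21,0,-0.5],[0,0,0,28,20,0,-0.5],[0,0,0,28,20,0,-0.5],[0,0,0,0,0,0,-0.5],[0,0,0,0,0,0,-0.5],[0,0,0,0,0,0,-0.5]])

```text
clock: 6.85
position: [0.5334, -0.1018, 0.1671]
ee_rot: [2.087, -2.348, -0.0]
ft_force: [-0.6, 0.8, -0.1]
grip_width: 0.0217
gripper_force: 0.0
```

Run:
```python
from h import *
where()
t=cam('top');rectw('box top',t,(3,90,60),(20,255,255),(235,145,300,190),.042)
```

```text
t 6.85 st [[-174.3    1.1]] z 167.1 ty az 173.26 tilt [-0.0005 -0.    ] F [-0.6  0.8 -0.1] w 21.7 q6 -0.22Traceback (most recent call last):
  File "<stdin>", line 3, in <module>
  File "h.py", line 25, in rectw
    p=st(ray(c,blob(c,lo,hi,roi).reshape(-1,2),z))
               ~~~~^^^^^^^^^^^^^
  File "h.py", line 23, in blob
    return max(cv2.findContours(k,cv2.RETR_EXTERNAL,cv2.CHAIN_APPROX_NONE)[0],key=cv2.contourArea)
ValueError: max() iterable argument is empty
```

apply_moves(steps=[[0,0,-0.003,0,-1,0,-0.5],[0,0,0,0,0,38,-0.5],[0,0,0,0,0,38,-0.5],[0,0,0,0,0,38,-0.5],[0,0,0,0,0,24,-0.5],[0,0,0,0,0,14,-0.5],[0,0,0,0,0,0,-0.5],[0,0,0,0,0,0,-0.5]])

```text
clock: 7.57
position: [0.5346, -0.1013, 0.0148]
ee_rot: [2.093, -2.34, -0.001]
ft_force: [-0.5, 0.6, 1.2]
grip_width: 0.0212
gripper_force: 0.0
```

Run:
```python
from h import *
where()
```

```text
t 7.57 st [[-173.7    0. ]] z 14.8 ty az 173.63 tilt [-0.0017 -0.0005] F [-0.5  0.6  1.2] w 21.2 q6 -0.21
```

apply_moves(steps=[[0,0,0.003,-6,0,0,-0.5],[0,0,0,-4,0,0,-0.5],[0,0,0,-4,0,0,-0.5],[0,0,0,-4,0,0,-0.5],[0,0,0,-5,0,0,-0.5],[0,0,0,-6,0,0,-0.5],[0,0,0,-6,0,0,-0.5],[0,0,0,-6,0,0,-0.5],[0,0,0,-6,0,0,-0.5],[0,0,0,-6,0,0,-0.5],[0,0,0,-5,0,0,-0.5],[0,0,0,-3,0,0,-0.5]])

```text
clock: 8.57
position: [0.5415, -0.0403, 0.0153]
ee_rot: [2.091, -2.345, -0.0]
ft_force: [-0.7, -2.2, 1.9]
grip_width: 0.0213
gripper_force: 1.2
```

Run:
```python
from h import *
where()
c=cam('scene');save(c,'s2.png',(200,150,390,280),4)
try: rectw('box',c,(2,70,40),(20,255,255),(220,180,285,225),.042)
except Exception as e: print(e)
c=cam('top')
try: rectw('box',c,(2,90,60),(20,255,255),(215,145,300,190),.042)
except Exception as e: print(e)
```

```text
t 8.57 st [[-112.3    0.2]] z 15.3 ty az 173.44 tilt [-0.0001 -0.    ] F [-0.7 -2.2  1.9] w 21.3 q6 -0.33
box st c [-58.  -13.6] sz [87.  89.9] ang 89.45
max() iterable argument is empty
```

View pics/s2.png

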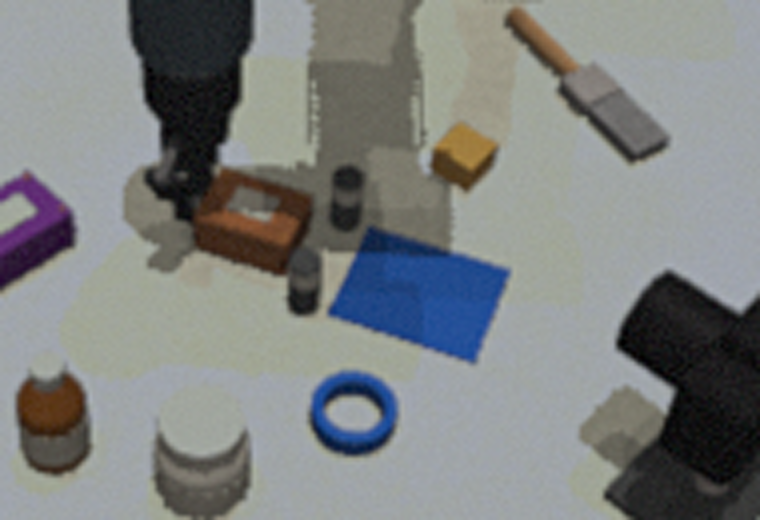

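The picture (crop of the scene view) shows the box at (255,218), square just before the gap, with the posts at (347,197) and (304,280) either side of its path. I'll push on gently, watching the force.

apply_moves(steps=[[0,0,0,-4,0,0,-0.5],[0,0,0,-4,0,0,-0.5],[0,0,0,-4,0,0,-0.5],[0,0,0,-4,0,0,-0.5],[0,0,0,-4,0,0,-0.5],[0,0,0,-4,0,0,-0.5],[0,0,0,-4,0,0,-0.5]])

```text
clock: 9.25
position: [0.5447, -0.0128, 0.0152]
ee_rot: [2.09, -2.345, -0.0]
ft_force: [0.3, -0.3, -1.1]
grip_width: 0.0214
gripper_force: 0.4
```

apply_moves(steps=[[0,0,0,-5,0,0,-0.5],[0,0,0,-5,0,0,-0.5],[0,0,0,-5,0,0,-0.5],[0,0,0,-5,0,0,-0.5],[0,0,0,-5,0,0,-0.5],[0,0,0,-5,0,0,-0.5]])

```text
clock: 9.75
position: [0.5481, 0.0171, 0.0153]
ee_rot: [-2.09, 2.345, 0.0]
ft_force: [-0.7, -1.9, -0.4]
grip_width: 0.0216
gripper_force: 0.4
```

Run:
```python
from h import *
where()
c=cam('scene');save(c,'s3.png',(200,150,390,280),4)
```

```text
t 9.75 st [[-54.5   0.2]] z 15.3 ty az 173.42 tilt [-0.  0.] F [-0.7 -1.9 -0.4] w 21.6 q6 -0.43
```

View pics/s3.png

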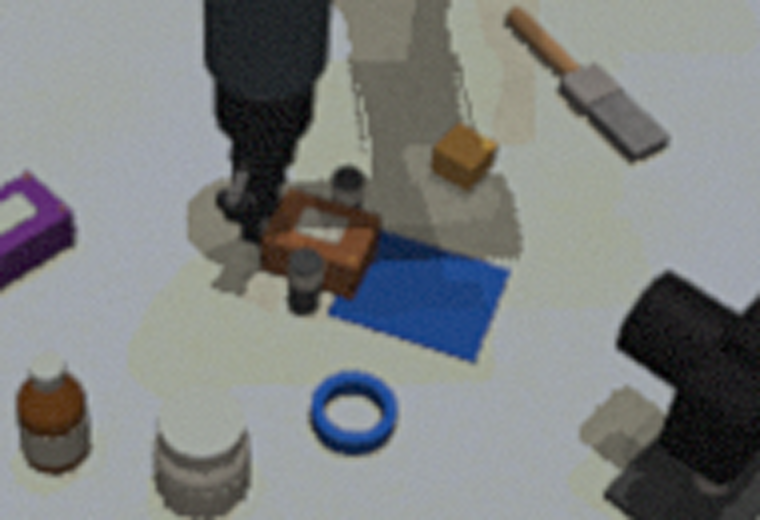

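The box is between the posts at (320,240) in the crop, square, with hardly any force on the tool. I'll push on to the board's centre.

apply_moves(steps=[[0,0,0,-5,0,0,-0.5],[0,0,0,-6,0,0,-0.5],[0,0,0,-6,0,0,-0.5],[0,0,0,-6,0,0,-0.5],[0,0,0,-6,0,0,-0.5],[0,0,0,-6,0,0,-0.5]])

```text
clock: 10.3
position: [0.5522, 0.0519, 0.0154]
ee_rot: [-2.09, 2.345, -0.0]
ft_force: [-0.3, -1.7, 0.9]
grip_width: 0.0212
gripper_force: 0.9
```

apply_moves(steps=[[0,0,0,-6,0,0,-0.5],[0,0,0,-6,0,0,-0.5],[0,0,0,-6,0,0,-0.5],[0,0,0,-6,0,0,-0.5],[0,0,0,-6,0,0,-0.5],[0,0,0,-6,0,0,-0.5],[0,0,0,-5,0,0,-0.5],[0,0,0,-4,0,0,-0.5],[0,0,0,-2,0,0,-0.5],[0,0,0,0,0,0,-0.5]])

```text
clock: 11.13
position: [0.5576, 0.0988, 0.0152]
ee_rot: [-2.09, 2.345, 0.001]
ft_force: [-0.1, -0.5, 0.6]
grip_width: 0.0213
gripper_force: 0.0
```

apply_moves(steps=[[0,0,0,4,0,0,-0.5],[0,0,0,4,0,0,-0.5],[0,0,0,0,0,-38,-0.5],[0,0,0,0,0,-38,-0.5],[0,0,0,0,0,-38,-0.5],[0,0,0,0,0,-38,-0.5],[0,0,0,30,0,-20,-0.5],[0,0,0,40,0,0,-0.5],[0,0,0,40,0,0,-0.5],[0,0,0,40,0,0,-0.5],[0,0,0,0,0,0,-0.5],[0,0,0,0,0,0,-0.5]])

```text
clock: 12.13
position: [0.5388, -0.0611, 0.1873]
ee_rot: [-2.085, 2.349, 0.0]
ft_force: [0.6, 0.1, -0.3]
grip_width: 0.0212
gripper_force: 0.0
```

Run:
```python
from h import *
where()
t=cam('top');save(t,'t4.png',(150,90,430,240),2.8)
for n,lo,hi,roi,z in(('box',(3,90,60),(20,255,255),(165,135,240,200),.042),('board',(100,120,60),(120,255,255),(160,135,240,195),0)):
    try: rectw(n,t,lo,hi,roi,z)
    except Exception as e: print(n,e)
```

```text
t 12.13 st [[-133.3    0.5]] z 187.3 ty az 173.18 tilt [0.     0.0004] F [ 0.6  0.1 -0.3] w 21.2 q6 -0.29
box max() iterable argument is empty
board max() iterable argument is empty
```

View pics/t4.png

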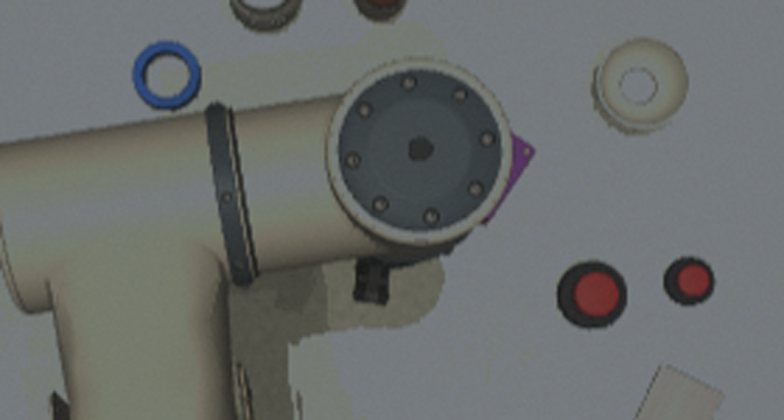

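The arm hides the board at this spot; the small button is visible at (690,280). I'll move to hover over it, shut the fingers, and check the box from the freed top view.

apply_moves(steps=[[0,0,0,38,-1,0,-1],[0,0,0,38,-1,0,-1],[0,0,0,38,-1,0,-1],[0,0,0,38,-1,0,-1],[0,0,0,38,-1,0,-1],[0,0,0,38,-1,0,-1],[0,0,0,38,-1,0,-1],[0,0,0,38,0,0,-1],[0,0,0,0,0,0,-1],[0,0,0,0,0,0,-1],[0,0,0,0,0,0,-1]])

```text
clock: 13.1
position: [0.512, -0.3608, 0.1868]
ee_rot: [-2.091, 2.345, 0.001]
ft_force: [-0.0, -0.1, -0.8]
grip_width: -0.0003
gripper_force: 0.0
```

```bash
cat > chk.py <<'E'
from h import *
where();s=robot.sense();print(s['position'].round(4))
t=cam('top');w=cam('wrist')
np.save('t.npy',t['pixels'])
for n,c,lo,hi,roi,z in(('box',t,(3,90,60),(20,255,255),(165,135,240,200),.042),('board',t,(100,120,60),(120,255,255),(160,135,240,195),0),('tape',t,(100,100,40),(125,255,255),(185,100,230,132),.02),('purple',t,(130,80,30),(165,255,255),(295,120,350,175),.042),('weight',t,(18,90,60),(35,255,255),(180,205,212,236),.03)):
    try: rectw(n,c,lo,hi,roi,z)
    except Exception as e: print(n,e)
# red blobs in wrist
h=cv2.cvtColor(w['pixels'],cv2.COLOR_RGB2HSV);m=cv2.inRange(h,np.array((0,150,60)),np.array((6,255,255)))|cv2.inRange(h,np.array((174,150,60)),np.array((180,255,255)))
for k in cv2.findContours(m,cv2.RETR_EXTERNAL,cv2.CHAIN_APPROX_NONE)[0]:
    if cv2.contourArea(k)>80:
        (u,v),r=cv2.minEnclosingCircle(k);print('red',round(u,1),round(v,1),'r',round(r,1),ray(w,(u,v),.022).round(4), 'w',np.ptp(ray(w,k.reshape(-1,2),.022),axis=0).round(4)[:2])
save(w,'w5.png',s=1.5)
E
python3 chk.py
```

```text
t 13.1 st [[-434.1   -7.3]] z 186.8 ty az 173.45 tilt [-0.0004  0.0007] F [-0.  -0.1 -0.8] w -0.3 q6 0.25
[ 0.512  -0.3608  0.1868]
box st c [77.2  1.4] sz [58.5 77.9] ang 89.92
board st c [80.  -0.1] sz [ 97.6 118.4] ang 89.96
tape st c [  71.4 -133.3] sz [57.9 61.1] ang 7.78
purple st c [-232.6  -82.2] sz [78.3 57. ] ang 63.64
weight st c [ 69.8 140.4] sz [37.8 38.1] ang 71.2
red 280.5 244.0 r 16.1 [[ 0.4914 -0.2721  0.022 ]] w [0.0269 0.0361]
red 255.4 165.1 r 13.0 [[ 0.5094 -0.3656  0.022 ]] w [0.0261 0.0264]
```

The box is on the board at (77, 1) mm in the station frame, within 0.1° of square; the purple box, tape and weight haven't moved. Both views put the small button at (0.5095, -0.3657), so I'll press it now.

apply_moves(steps=[[0,0,0,5,2,0,-1],[0,0,0,0,0,40,-1],[0,0,0,0,0,40,-1],[0,0,0,0,0,40,-1],[0,0,0,0,0,24,-1],[0,0,0,0,0,12,-1],[0,0,0,0,0,0,-1],[0,0,0,0,0,0,-1]])

```text
clock: 13.87
position: [0.5091, -0.3661, 0.0315]
ee_rot: [2.091, -2.344, -0.0]
ft_force: [-0.3, -0.1, 0.3]
grip_width: 0.0001
gripper_force: 0.0
```

apply_moves(steps=[[0,0,0,0,0,4,-1],[0,0,0,0,0,3,-1],[0,0,0,0,0,3,-1],[0,0,0,0,0,2,-1],[0,0,0,0,0,1,-1],[0,0,0,0,0,0,-1],[0,0,0,0,0,0,-1]])

```text
clock: 14.45
position: [0.5096, -0.3667, 0.019]
ee_rot: [-2.09, 2.345, -0.002]
ft_force: [1.8, 1.4, 2.5]
grip_width: -0.0004
gripper_force: 1.6
```

apply_moves(steps=[[0,0,0,0,0,1.5,-1],[0,0,0,0,0,1.5,-1],[0,0,0,0,0,1,-1],[0,0,0,0,0,0,-1],[0,0,0,0,0,0,-1]])

```text
clock: 14.87
position: [0.5096, -0.3667, 0.016]
ee_rot: [-2.091, 2.344, -0.003]
ft_force: [0.3, 3.7, 10.9]
grip_width: -0.0001
gripper_force: 5.8
```

apply_moves(steps=[[0,0,0,0,0,0.5,-1],[0,0,0,0,0,0,-1],[0,0,0,0,0,0,-1]])

```text
clock: 15.12
position: [0.5096, -0.3667, 0.0159]
ee_rot: [-2.091, 2.344, -0.004]
ft_force: [-2.3, 4.5, 13.9]
grip_width: 0.0
gripper_force: 7.1
```

The button is against its stop: 6 mm down, and the force is well above the spring's 5 N. Now I'll release and retreat.

apply_moves(steps=[[0,0,0,0,0,-4,-1],[0,0,0,0,0,-6,-1],[0,0,0,0,0,-15,-1],[0,0,0,0,0,-38,-1],[0,0,0,0,0,-38,-1],[0,0,0,0,0,-38,-1],[0,0,0,0,0,-30,-1],[0,0,0,0,0,0,-1],[0,0,0,0,0,0,-1],[0,0,0,0,0,0,-1],[0,0,0,0,0,0,-1],[0,0,0,0,0,0,-1]])

```text
clock: 16.12
position: [0.508, -0.3661, 0.1809]
ee_rot: [2.089, -2.345, -0.005]
ft_force: [1.1, 0.5, 0.9]
grip_width: 0.0002
gripper_force: 0.0
```

```bash
python3 chk.py
python3 - <<'E'
from h import *
t=cam('scene');save(t,'s6.png',s=1.5)
E
```

```text
t 16.12 st [[-439.8   -4. ]] z 180.9 ty az 173.4 tilt [-0.0034  0.0016] F [1.1 0.5 0.9] w 0.2 q6 0.26
[ 0.508  -0.3661  0.1809]
box st c [77.2  1.3] sz [58.4 77.9] ang 89.88
board st c [80.1 -0.1] sz [ 97.6 118.3] ang 89.96
tape st c [  71.4 -133.3] sz [57.9 61.1] ang 7.78
purple st c [-233.  -82.] sz [78.5 57.6] ang 63.76
weight st c [ 69.8 140.4] sz [37.8 38.1] ang 71.2
red 287.0 250.5 r 10.9 [[ 0.4809 -0.2719  0.022 ]] w [0.0089 0.0267]
red 252.2 172.2 r 13.0 [[ 0.5091 -0.3655  0.022 ]] w [0.0249 0.0262]
```

View pics/s6.png

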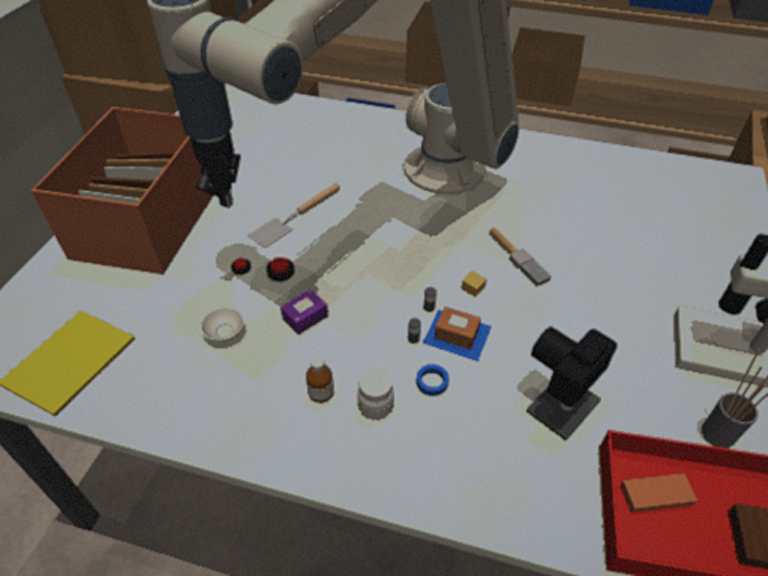

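The picture shows the box on the blue board at (458,327), the small button released at (241,265), everything else in place and the arm clear of it all. I'll hand the job in.

```bash
python3 -c "
from cell import ticket
print(ticket.finish_job())"
```

```text
the job is handed in; nothing more can be done
None
```

The job is done and handed in: the box lies wholly on the blue board, square to within about 0.1°, the small red shutter button was pressed fully down and released, and nothing else on the table was moved.

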